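# Close and lock the pressure curing pot

## Task

The repaired denture model is in the pressure pot, ready to cure. Put the lid on the pot: lower its three lugs through the gaps in the rim, press it down against the sprung seal and turn it clockwise (seen from above) until the lugs are fully home and spring up into their locking pockets, then let go. Leave the loose things round about where they are.

Things in the scene. Friction and masses are not known exactly. Their poses are not given: they have to be found in the camera images.
- pot: cast aluminium pressure pot fixed to the bench, 154 mm across the collar, 100 mm high; grips, gauge and air valve stick out to 112 mm from its axis, all below 80 mm height. Origin on its axis at the bench, z up. Its rim (z 92 to 100 mm) has three inward tabs, inner radius 52.5 mm, and between them three gaps at 0 (the pot's own x axis), 120 and 240 deg
- pot_gap_a (a point): middle of the gap on the pot's x axis, 55 mm from the pot's axis at the rim's top face, z = 100 mm. Each gap is open from above, 46 deg wide, its outer wall at radius 62.5 mm; a dark bar on the collar marks it. A lug let down here can only be turned clockwise seen from above
- pot_seal (a point): centre of the top of the greased sprung sealing ring inside the mouth (radius 44.5 to 51.5 mm), 88.5 mm above the pot's foot at rest. It pushes up with about 6.5 N at rest and 13 N when sunk 8 mm, where it stops hard
- lid: loose plain steel lid, 0.3 to 0.5 kg; origin at the centre of its flat underside, z up. Plug 100 mm in diameter, 22 mm high (27 at the middle), three lugs at the bottom. Resting on the seal with the lugs in the gaps, its origin is at z = 88.5 mm of the pot; to turn, it must be pressed below 84 mm (81 to 83 is right); locked, it has sprung up to 87 mm
- lid_handle (a point): middle of the lid's straight black bar handle, 53 mm above the lid's underside on its axis; the bar is 78 mm long along the lid's x axis, 16 mm wide (y) and 18 mm high (44 to 62 mm above the underside)
- lid_lug_a (a point): middle of the lug on the lid's x axis, 55 mm from the lid's axis, 4 mm above the underside. The other two are at 120 and 240 deg. Lugs are 36 deg wide, 8 mm thick, reach to radius 60 mm, are all alike and fit any gap; a dark rib on top of the lid marks each
- pot_lock_a (a point): where the middle of a locked lug lies: 55 mm from the pot's axis at -52 deg in the pot's frame (52 deg clockwise of a gap), z = 91 mm. A dark dot on the collar marks it. Here a pocket under the tab lets the lug spring up 3 mm; it has 3 deg of play each way, the clockwise end being a hard stop
- pot_lock_b (a point): the same at 68 deg
- pot_lock_c (a point): the same at 188 deg
- liquid_bottle: brown bottle with white cap, 52 mm in diameter, 115 mm high, loose bystander; origin under its centre
- powder_jar: small white jar with blue cap, 41 mm in diameter, 58 mm high, loose bystander; origin under its centre
- plaster_model: loose plaster jaw model, 52x68x32 mm, bystander; origin under its centre
- wax_carver: thin steel carver, 143 mm long (along its y axis), 9 mm thick, lying loose between the two work places, bystander
- plaster_spatula: spatula with brown handle, 178 mm long (along its y axis), lying loose at the right, bystander
Not all that is in view belongs to the job. What is shaped like the lid but blue is not meant.

How it is judged:
By the outcome, as a careful person would: the job done as asked, in the order asked, and still so for the second after the job is handed in, with the robot touching nothing.
It also fails if it takes over 42 s, if anything falls off the work surface, if the arm or the gripper's body presses on something with over 40 N, if the wrist force passes 120 N, or if a joint passes its speed limit or range.

## Robot

A 6-joint arm with a two-finger parallel gripper is mounted at the origin on a cart in front of the work surface, level with it; the furniture and walls round the work are solid. World frame = base frame: x ahead of the robot, y to its left, z up, the work surface at z = 0. Lengths are in m, angles in degrees, forces in N, time in s.
With the tool pointing down it reaches from about 0.4 to 0.825 m from the base axis. Payload 7 kg.
Tool frame: the origin (TCP) lies at the centre of the arm's flange, where the gripper is bolted on; the fingertips stand 178 mm ahead of it and the grasp point (between the pads) lies 159 mm ahead of it (tip_reach is the distance from the TCP to the fingertips, in m); z points along the fingers, y is the line along which they close (so a half turn about z gives the same grasp; the last joint's range is limited). The gripper opens to 88 mm and grips with 3 to 60 N. Pads are 19 mm wide; open, the fingers measure 130 mm over their backs; the gripper's body (78 mm by 193 mm) begins 47 mm behind the grasp point.
Start: joints at [-58.837, 20.546, 0.682, 0, -70.136, -16.507], TCP at [0.171, -0.653, 0.405] pointing down, gripper open.
Joint ranges: [-176.03, 176.03], [-82.01, 121.73], [-58.28, 71.71], [-173.87, 95.51], [-174.79, -0.11], [-173.66, 173.66]. Speed limits (degrees/s): [136.94, 136.94, 172.46, 180, 180, 180].

## Interface

Orientations are given as [roll, pitch, yaw] about the fixed x, y, z axes, in that order (R = Rz(yaw) Ry(pitch) Rx(roll)).
In Python, from plant import * gives the robot as it stands.
- The arm moves only by the shell command python3 -m handwheel 'ROWS'. ROWS is JSON, a list of rows, each a list of 7 numbers: the opening, from -1 (shut) to 1 (fully open), then the shift along the tool's x, y, z as a fraction of full scale, then the turn, a rotation vector about the tool's x, y, z as a fraction of full scale. A call has 1 to 5 rows; each row shifts and turns the commanded pose from where the row before left it, along the tool's axes as they then stand; what a row does not reach is not made up. Full scale, the value 1, is 0.025 m for a shift and 6 degrees for a turn. A row lasts 1/8 s, in which the tool goes at most 62.5 mm and 10.7 degrees, less where a joint would pass 70% of its speed; a pose out of reach is approached as far as the arm can. A call with a number of a shift or a turn outside -1 to 1 is refused whole. A call with a gripper value outside its range is refused whole. The fingers move at their own pace and stop on an object; the grip force is fixed at half the most. Time passes only in rows, so rows that do not move let the fingers close. It gives the time, the measured TCP pose, the force, the opening and the grip force at its end, in the units of the state.
- get_obs(): the state, without advancing time (a new reading comes with each control period).
- snapshot(name): name is "scene" or "top" or "wrist"; returns a dict with "color" (480x640x3 uint8, red, green, blue), "fx", "fy", "cx", "cy" (pixels), "k1" (the pictures are not rectified: a ray, as slopes to the right and down, at radius r is drawn at 1 + k1 r^2 times it, then the intrinsics apply), "R" (3x3) and "t" (3): a world point X has camera coordinates R X + t; the wrist camera has in their place "tool_from_camera" (4x4, takes a point from camera to tool coordinates, whose origin is the TCP and whose axes are the flange's). Camera axes: x right, y down, z forward; pixel columns grow to the right and rows downward; lengths in m; the calibration is good to about 2 mm. A picture is of the moment at which its call begins: read the wrist's pose just before it. There is no depth.
- close_job(): hands the job in; it is judged then, once.
The state is a dict: "clock": time; "joint_pos": joint angles; "qvel": joint speeds; "tau": joint torques, N m; "tool_pos": TCP position; "orientation": TCP orientation; "force": force on the tool from outside, world axes, zero at the start; "moment": the same for the moment, N m; "opening": finger opening in m; "gripper_force": force on a finger pad.
Only numpy, scipy, OpenCV 4.12 (cv2) and the standard library are available. Lean on these libraries where they do the work, as an engineer would, in place of code of your own. Each camera call takes 0.05 s, during which the arm holds its last target. There are 200 camera calls.

## Working session

There is one attempt and no reset: what is moved stays moved. The work goes in short steps, Python scripts to look and compute and a shell command to move; the robot and the scene stay as the last step left them, time stands still between calls to the robot, and variables do not carry over. Pictures are saved under pics/ and viewed, at most 10 in all, crops included, and the job is handed in when it is done.

```bash
mkdir -p pics; ls; python3 - <<'E'
from plant import *
import cv2,numpy as np
o=get_obs();print({k:np.round(v,3).tolist() for k,v in o.items()})
for n in ["scene","top"]:
    s=snapshot(n);cv2.imwrite(f"pics/{n}0.png",s["color"][:,:,::-1])
    print(n,s["fx"],s["cx"],s["cy"],s["k1"],np.round(s["R"],4).tolist(),np.round(s["t"],4).tolist())
s=snapshot("wrist");print(s["fx"],s["cx"],s["cy"],s["k1"],np.round(s["tool_from_camera"],4).tolist())
E
```

```text
pics
{'clock': 0.0, 'joint_pos': [-58.835, 20.592, 0.635, -0.019, -70.135, -16.508], 'qvel': [0.073, -0.044, -0.072, 0.001, 0.032, 0.025], 'tau': [0.003, -58.272, 29.306, 6.998, 0.007, -0.0], 'tool_pos': [0.171, -0.653, 0.404], 'orientation': [179.906, -0.01, -165.35], 'force': [-0.392, -0.244, 0.819], 'moment': [0.014, -0.026, 0.077], 'gripper_force': 0.0, 'opening': 0.088}
scene 489.5232789868982 313.32279672472214 230.8327917287878 -0.018271118377680563 [[-0.6106, -0.7919, 0.009], [-0.6166, 0.4683, -0.6328], [0.4969, -0.392, -0.7743]] [0.2733, 0.4261, 0.921]
top 606.5955676641504 321.23908937657336 227.0503809933909 -0.19680261741683208 [[-0.0196, -0.9996, -0.0184], [-0.9933, 0.0216, -0.1135], [0.1138, 0.016, -0.9934]] [-0.0678, 0.5386, 1.2031]
388.27309640384874 318.50133661386707 238.07088838010202 -0.08012102182469054 [[0.0006, -0.9668, -0.2557, 0.0692], [1.0, 0.0005, 0.0002, 0.0019], [-0.0001, -0.2557, 0.9668, 0.0196], [0.0, 0.0, 0.0, 1.0]]
```

View pics/top0.png

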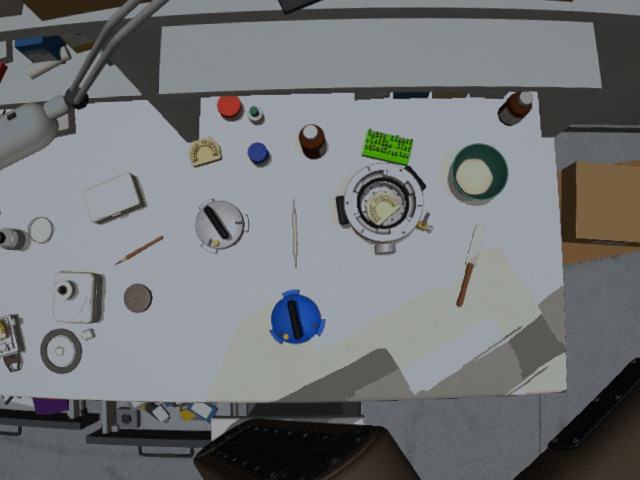

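View pics/scene0.png

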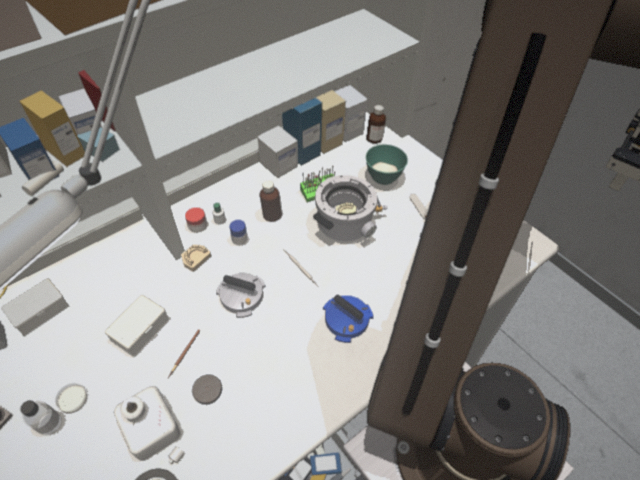

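The top view shows two lid shapes: a grey steel one at (220,224) and a blue one at (297,318). The grey one fits "plain steel". The pot is at (384,203), with the carver between it and the lid at (295,232). I'll confirm in an enlarged crop.

```bash
python3 - <<'E'
import cv2,numpy as np
im=cv2.imread("pics/top0.png")
a=cv2.resize(im[190:260,185:255],(400,400)[::1],interpolation=cv2.INTER_CUBIC)
b=cv2.resize(im[155:255,334:434],(400,400),interpolation=cv2.INTER_CUBIC)
cv2.imwrite("pics/crop1.png",np.hstack([a,b]))
E
```

```text
(no output)
```

View pics/crop1.png

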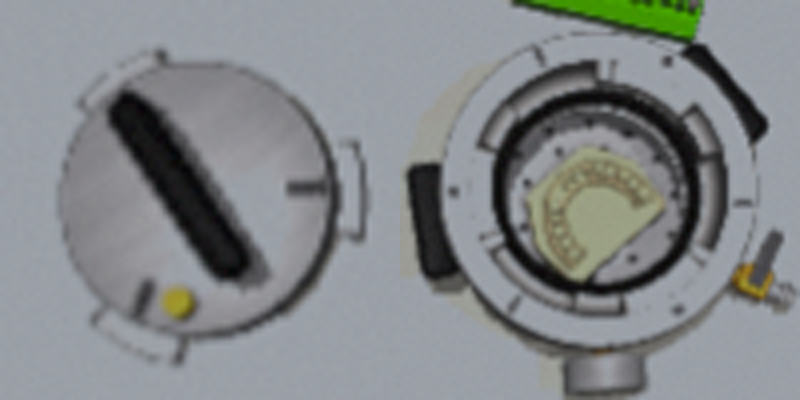

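The crop confirms it. On the left is the grey steel lid: black bar from (122,105) to (235,268), lugs at (125,80), (355,190) and (138,335). On the right is the pot: gap bars at (540,55), (743,203), (515,303) and lock dots at (668,62), (453,190), (678,310).

```bash
cat > h.py <<'E'
from plant import *
import cv2,numpy as np
from scipy.spatial.transform import Rotation as Ro
from scipy.optimize import least_squares
def cam(s,o=None):
    if "R" in s: R,t=np.array(s["R"]),np.array(s["t"])
    else:
        T=np.eye(4);T[:3,:3]=Ro.from_euler("xyz",o["orientation"],degrees=True).as_matrix();T[:3,3]=o["tool_pos"]
        M=np.linalg.inv(T@np.array(s["tool_from_camera"]));R,t=M[:3,:3],M[:3,3]
    return R,t
def proj(s,X,o=None):
    R,t=cam(s,o);c=np.atleast_2d(X)@R.T+t;u=c[:,:2]/c[:,2:]
    u=u*(1+s["k1"]*(u**2).sum(1,keepdims=True));return u*[s["fx"],s["fy"]]+[s["cx"],s["cy"]]
def ray(s,p,z,o=None):
    R,t=cam(s,o);out=[]
    for q in np.atleast_2d(p):
        d=(np.array(q)-[s["cx"],s["cy"]])/[s["fx"],s["fy"]];u=d.copy()
        for _ in range(20):u=d/(1+s["k1"]*(u@u))
        C=-R.T@t;v=R.T@np.array([u[0],u[1],1]);out.append(C+v*(z-C[2])/v[2])
    return np.array(out)
E
python3 - <<'E'
from h import *
s=snapshot("top")
L=lambda p:np.array(p)/5.714+[185,190]
P=lambda p:(np.array(p)-[400,0])/4+[334,155]
h=ray(s,L([[122,105],[235,268]]),.062);print("handle",h,h.mean(0),np.linalg.norm(h[0]-h[1]),np.degrees(np.arctan2(*(h[0]-h[1])[1::-1])))
l=ray(s,L([[125,80],[355,190],[138,335]]),.004)
pb=ray(s,P([[540,55],[743,203],[515,303]]),.1);pd=ray(s,P([[668,62],[453,190],[678,310]]),.1)
for n,a in(("lug",l),("bars",pb),("dots",pd)):
    A=np.c_[2*a[:,:2],np.ones(3)];c=np.linalg.solve(A,(a[:,:2]**2).sum(1))[:2];d=a[:,:2]-c
    print(n,c,np.hypot(*d.T),np.degrees(np.arctan2(d[:,1],d[:,0])))
for n,q,z in(("bottle",(313,132),.115),("jar",(258,150),.058),("carver",(295,232),.005)):print(n,ray(s,q,z))
E
```

```text
handle [[0.57618847 0.150557   0.062     ]
 [0.5177964  0.11035243 0.062     ]] [0.54699244 0.13045472 0.062     ] 0.07089458083111144 34.548500429795276
lug [0.54849756 0.13100912] [0.05499973 0.05499973 0.05499973] [ 33.78461195 -86.95514828 152.32183564]
bars [ 0.5761359  -0.20158246] [0.07003956 0.07003956 0.07003956] [ 22.29259617 -98.077377   142.97888977]
dots [ 0.5755886  -0.20148288] [0.07039738 0.07039738 0.07039738] [ -30.47679017   90.03042742 -149.18177528]
bottle [[ 0.71292705 -0.0679972   0.115     ]]
jar [[0.69413062 0.04592676 0.058     ]]
carver [[ 0.5308056  -0.02389668  0.005     ]]
```

Pot axis comes out at (0.576,-0.2015), with the bars at radius 70 mm and a gap at 22.2° (the dots agree). The lid is at (0.548,0.131), yaw about 33.5°, with lug radius 55 mm as it should be. Next I turn 18° and travel over the lid.

```bash
m="python3 -m handwheel"
$m '[[1,0,0,0,0,0,-0.77],[1,0,0,0,0,0,-0.77],[1,0,0,0,0,0,-0.77],[1,0,0,0,0,0,-0.77],[1,-0.99,0.6,0,0,0,0]]'
$m '[[1,-0.99,0.6,0,0,0,0],[1,-0.99,0.6,0,0,0,0],[1,-0.99,0.6,0,0,0,0],[1,-0.99,0.6,0,0,0,0],[1,-0.99,0.6,0,0,0,0]]'
```

```text
clock: 0.82
tool_pos: [0.1829, -0.6275, 0.4036]
orientation: [179.9, -0.0, -146.9]
force: [0.2, 0.8, -0.2]
opening: 0.0875
gripper_force: 0.0
clock: 1.45
tool_pos: [0.2462, -0.4955, 0.4046]
orientation: [180.0, 0.0, -146.9]
force: [1.4, 0.6, 0.8]
opening: 0.0877
gripper_force: 0.0
```

```bash
m="python3 -m handwheel"
$m '[[1,-0.99,0.6,0,0,0,0],[1,-0.99,0.6,0,0,0,0],[1,-0.99,0.6,0,0,0,0],[1,-0.99,0.6,0,0,0,0],[1,-0.99,0.6,0,0,0,0]]' >/dev/null
$m '[[1,-0.99,0.6,0,0,0,0],[1,-0.99,0.6,0,0,0,0],[1,-0.99,0.6,0,0,0,0],[1,-0.99,0.6,0,0,0,0],[1,-0.99,0.6,0,0,0,0]]'
$m '[[1,-0.99,0.6,0,0,0,0],[1,-0.99,0.6,0,0,0,0],[1,-0.99,0.6,0.3,0,0,0],[1,-0.99,0.6,0.3,0,0,0],[1,-0.99,0.6,0.3,0,0,0]]' >/dev/null
$m '[[1,-0.99,0.6,0.3,0,0,0],[1,-0.99,0.6,0.3,0,0,0],[1,-0.99,0.6,0.3,0,0,0],[1,-0.99,0.6,0.3,0,0,0],[1,-0.99,0.6,0.3,0,0,0]]'
$m '[[1,-0.99,0.6,0.3,0,0,0],[1,-0.99,0.6,0.3,0,0,0],[1,-0.99,0.6,0,0,0,0],[1,-0.8,0.5,0,0,0,0],[1,0,0,0,0,0,0]]'
python3 - <<'E'
from h import *
o=get_obs();s=snapshot("wrist");im=s["color"][:,:,::-1].copy();cv2.imwrite("pics/w1.png",im)
print(o["clock"],o["tool_pos"],o["orientation"],o["joint_pos"])
c=np.array([.5475,.131,0]);a=np.radians(33.5);u=np.array([np.cos(a),np.sin(a),0])
print(proj(s,[c+.039*u+[0,0,.062],c-.039*u+[0,0,.062],c+[0,0,.062]],o))
E
```

```text
clock: 2.7
tool_pos: [0.3714, -0.2347, 0.4047]
orientation: [-180.0, 0.0, -146.9]
force: [0.7, -0.8, 0.1]
opening: 0.0877
gripper_force: 0.0
clock: 3.95
tool_pos: [0.4967, 0.0262, 0.3444]
orientation: [180.0, 0.0, -146.9]
force: [-0.0, -0.2, -0.0]
opening: 0.0875
gripper_force: 0.0
clock: 4.58
tool_pos: [0.5448, 0.1268, 0.3297]
orientation: [-180.0, 0.0, -146.8]
force: [-0.6, 0.1, 0.2]
opening: 0.0874
gripper_force: 0.0
4.575 [0.54483996 0.12675592 0.32967297] [-1.79991746e+02  1.60401741e-02 -1.46780414e+02] [ 3.31519335e+01  1.32676023e+01 -2.00662968e+01  9.85860901e-03
 -5.66500514e+01 -8.99377677e+01]
[[318.7780389  302.86783354]
 [318.27329888 190.49280904]
 [318.53560013 248.89678431]]
```

View pics/w1.png

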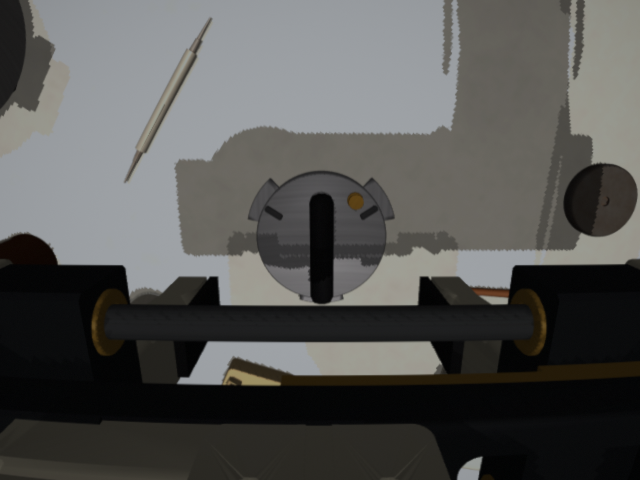

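The wrist view shows the steel lid, its bar vertical from (321,193) to (321,303) against a predicted (318.5,190–303). So the yaw is right and a 1.6 mm shift along +y is needed. Descending and grasping.

```bash
m="python3 -m handwheel"
$m '[[1,-0.2,0.14,0.95,0,0,0],[1,0,0,1,0,0,0],[1,0,0,1,0,0,0],[1,0,0,1,0,0,0],[1,0,0,0.8,0,0,0]]'
$m '[[-1,0,0,0,0,0,0],[-1,0,0,0,0,0,0],[-1,0,0,0,0,0,0],[-1,0,0,0,0,0,0],[-1,0,0,0,0,0,0]]'
```

```text
clock: 5.25
tool_pos: [0.5459, 0.1301, 0.2103]
orientation: [180.0, -0.0, -146.9]
force: [-0.2, 0.5, 0.2]
opening: 0.0877
gripper_force: 0.0
clock: 5.88
tool_pos: [0.5463, 0.1307, 0.2113]
orientation: [-180.0, 0.0, -146.9]
force: [-0.4, 0.4, -0.2]
opening: 0.0429
gripper_force: 0.0
```

```bash
m="python3 -m handwheel"
$m '[[-1,0,0,0,0,0,0],[-1,0,0,0,0,0,0],[-1,0,0,0,0,0,0],[-1,0,0,0,0,0,0],[-1,0,0,0,0,0,0]]'
$m '[[-1,0,0,-0.3,0,0,0],[-1,0,0,-0.8,0,0,0],[-1,0,0,-1,0,0,0],[-1,0,0,-1,0,0,0],[-1,0,0,-1,0,0,0]]'
$m '[[-1,0,0,-1,0,0,0],[-1,0,0,0,0,0,0]]'
python3 -c "
from h import *
o=get_obs();print(o['joint_pos'],o['force'],o['moment'])"
```

```text
clock: 6.5
tool_pos: [0.5462, 0.1306, 0.2109]
orientation: [-180.0, -0.0, -146.9]
force: [0.2, -0.8, 0.9]
opening: 0.0157
gripper_force: 30.0
clock: 7.12
tool_pos: [0.5457, 0.1305, 0.314]
orientation: [180.0, -0.1, -146.9]
force: [-0.2, 0.2, -5.0]
opening: 0.0161
gripper_force: 30.0
clock: 7.38
tool_pos: [0.5464, 0.1308, 0.3401]
orientation: [180.0, 0.2, -146.9]
force: [0.3, 0.2, -4.3]
opening: 0.0154
gripper_force: 30.0
[ 3.34260734e+01  1.28685821e+01 -1.90704042e+01 -2.26945205e-03
 -5.78621190e+01 -9.02872538e+01] [ 0.28566521  0.18577249 -4.31592474] [0.03544115 0.05393324 0.00267201]
```

```bash
m="python3 -m handwheel"
$m '[[-1,0,0,0,0,0,0.91],[-1,0,0,0,0,0,0.91],[-1,0.15,-0.5,0,0,0,0],[-1,0.3,-0.98,0,0,0,0],[-1,0.3,-0.98,0,0,0,0]]'
$m '[[-1,0.3,-0.98,0,0,0,0],[-1,0.3,-0.98,0,0,0,0],[-1,0.3,-0.98,0,0,0,0],[-1,0.3,-0.98,0,0,0,0],[-1,0.3,-0.98,0,0,0,0]]'
$m '[[-1,0.3,-0.98,0,0,0,0],[-1,0.3,-0.98,0,0,0,0],[-1,0.3,-0.98,0,0,0,0],[-1,0.3,-0.98,0,0,0,0],[-1,0.3,-0.98,0,0,0,0]]'
$m '[[-1,0.17,-0.5,0,0,0,0],[-1,0,0,0,0,0,0]]'
python3 - <<'E'
from h import *
o=get_obs();s=snapshot("wrist");w=s["color"][:,:,::-1];s=snapshot("scene");c=s["color"][:,:,::-1]
print(o["tool_pos"],o["orientation"])
cv2.imwrite("pics/ws.png",c);cv2.imwrite("pics/w2.png",w)
p=proj(s,[[.576,-.2015,.1]])[0];print(p);x,y=p.astype(int)
t=snapshot("top");print(proj(t,[[.576,-.2015,.1]]));tt=t["color"][:,:,::-1]
cv2.imwrite("pics/c2.png",np.hstack([cv2.resize(c[y-65:y+35,x-50:x+50],(400,400),interpolation=2),cv2.resize(tt[155:255,334:434],(400,400),interpolation=2)]))
E
```

```text
clock: 8.0
tool_pos: [0.5517, 0.0654, 0.3373]
orientation: [180.0, -0.1, -157.7]
force: [1.3, -0.8, -3.9]
opening: 0.0157
gripper_force: 30.0
clock: 8.62
tool_pos: [0.5631, -0.0624, 0.3373]
orientation: [180.0, -0.1, -157.7]
force: [0.6, -0.1, -4.7]
opening: 0.0159
gripper_force: 30.0
clock: 9.25
tool_pos: [0.5746, -0.1899, 0.3371]
orientation: [179.9, -0.1, -157.7]
force: [0.9, 0.1, -5.3]
opening: 0.016
gripper_force: 30.0
clock: 9.5
tool_pos: [0.5756, -0.2027, 0.3375]
orientation: [180.0, -0.1, -157.8]
force: [-0.3, 0.5, -4.3]
opening: 0.0157
gripper_force: 30.0
[ 0.57559724 -0.20271697  0.33745308] [ 1.79951769e+02 -7.51893916e-02 -1.57825270e+02]
[346.53456485 195.72705571]
[[383.75010076 201.5005856 ]]
```

View pics/w2.png

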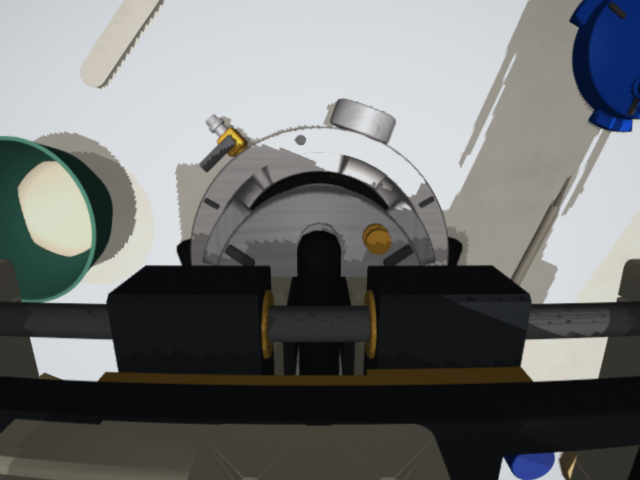

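View pics/c2.png

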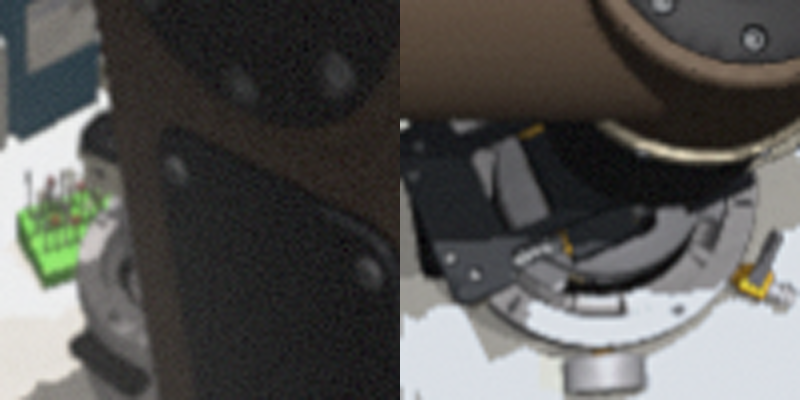

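The wrist view shows pot bars at (212,203) and (427,202), a dot at (300,140), lid ribs at (240,254) and (399,256), and the lid's near rim top at (320,183). Computing the relative offset.

```bash
python3 - <<'E'
from h import *
s=snapshot("wrist");o=get_obs();print(o["clock"],o["tool_pos"],o["orientation"])
b=ray(s,[[212,203],[427,202],[300,140]],.1,o)[:,:2]
f=lambda p:np.concatenate([b[i]-p[:2]-.07*np.array([np.cos(p[2]+a),np.sin(p[2]+a)]) for i,a in enumerate(np.radians([-120,120,180+8]))])
r=least_squares(f,[.576,-.2015,np.radians(22.2)]);print("pot",r.x[:2],np.degrees(r.x[2]),np.round(r.fun*1e3,2))
zu=o["tool_pos"][2]-.211
l=ray(s,[[240,254],[399,256]],zu+.023,o)[:,:2];print("ribs",l,np.degrees(np.arctan2(*(l[1]-l[0])[::-1])))
e=ray(s,[[320,183]],zu+.022,o)[0,:2]
a=np.radians(o["orientation"][2]);tx=np.array([np.cos(a),np.sin(a)]);ty=np.array([np.sin(a),-np.cos(a)])
d=np.array(o["tool_pos"])[:2]
print("rim edge rel TCP tx,ty",(e-d)@tx,(e-d)@ty,"ribs mid",(l.mean(0)-d)@tx,(l.mean(0)-d)@ty,"pot rel",(r.x[:2]-d)@tx,(r.x[:2]-d)@ty)
E
```

```text
9.7 [ 0.57597488 -0.2012217   0.33826221] [ 1.79985228e+02 -7.44154088e-03 -1.57733349e+02]
pot [ 0.57739427 -0.19774952] 22.681440266784143 [ 0.26 -0.64 -0.24  1.19 -0.03 -0.55]
ribs [[ 0.57302904 -0.23876096]
 [ 0.54643428 -0.17138316]] 111.53969678645831
rim edge rel TCP tx,ty 0.04902230058596897 0.002741094746176445 ribs mid 0.016490934767621816 0.0025916016545334264 pot rel -0.002629220449878504 0.002675430293073378
```

```bash
m="python3 -m handwheel"
$m '[[-1,-0.05,0,0.4,0,0,0],[-1,0,0,0.4,0,0,0],[-1,0,0,0.2,0,0,0],[-1,0,0,0.2,0,0,0],[-1,0,0,0,0,0,0]]'
$m '[[-1,0,0,0.2,0,0,0],[-1,0,0,0.1,0,0,0],[-1,0,0,0,0,0,0]]'
```

```text
clock: 10.32
tool_pos: [0.5765, -0.2017, 0.3091]
orientation: [-180.0, -0.1, -157.8]
force: [-6.5, -1.0, 2.5]
opening: 0.0156
gripper_force: 30.0
clock: 10.7
tool_pos: [0.5749, -0.2038, 0.3035]
orientation: [-179.9, -0.3, -157.8]
force: [-15.9, -11.6, 17.8]
opening: 0.016
gripper_force: 30.0
```

The lugs are in the gaps but the lid rubs at the side: the lateral force pushes it along +tx. Backing off a little and shifting that way.

```bash
m="python3 -m handwheel"
$m '[[-1,0,0,-0.12,0,0,0],[-1,0.11,-0.04,0,0,0,0],[-1,0,0,0,0,0,0]]'
$m '[[-1,0,0,0.08,0,0,0],[-1,0,0,0,0,0,0]]'
python3 -c "
from h import *
o=get_obs();print(o['force'],o['moment'],o['tool_pos'])"
```

```text
clock: 11.08
tool_pos: [0.5743, -0.2039, 0.3046]
orientation: [-180.0, -0.1, -157.8]
force: [-6.1, -2.8, 4.3]
opening: 0.016
gripper_force: 30.0
clock: 11.32
tool_pos: [0.5739, -0.2042, 0.3036]
orientation: [-179.9, -0.1, -157.8]
force: [-11.1, -3.5, 11.4]
opening: 0.0155
gripper_force: 30.0
[-11.07358953  -3.50764988  11.35722319] [-0.8703125   3.84205865 -0.02283089] [ 0.57394409 -0.20421024  0.3035798 ]
```

```bash
python3 - <<'E'
from h import *
for i in range(3):
    s=snapshot("wrist");o=get_obs();print(o["tool_pos"],o["orientation"],np.round(o["force"],1),np.round(o["moment"],2))
c=s["color"][:,:,::-1];cv2.imwrite("pics/w3.png",cv2.resize(c[100:300,170:470],(800,533),interpolation=2))
E
```

```text
[ 0.57394495 -0.20420987  0.30355914] [-1.79950042e+02 -1.43461849e-01 -1.57780203e+02] [-10.3  -3.5  11.2] [-0.94  3.79  0.04]
[ 0.57389833 -0.20423348  0.30353192] [-1.79952422e+02 -1.43655713e-01 -1.57782208e+02] [-11.1  -4.3  12.6] [-0.9   3.8  -0.02]
[ 0.57393626 -0.20421404  0.30358704] [-1.79948698e+02 -1.37490035e-01 -1.57778973e+02] [-10.9  -3.9  12.5] [-0.91  3.83 -0.02]
```

View pics/w3.png

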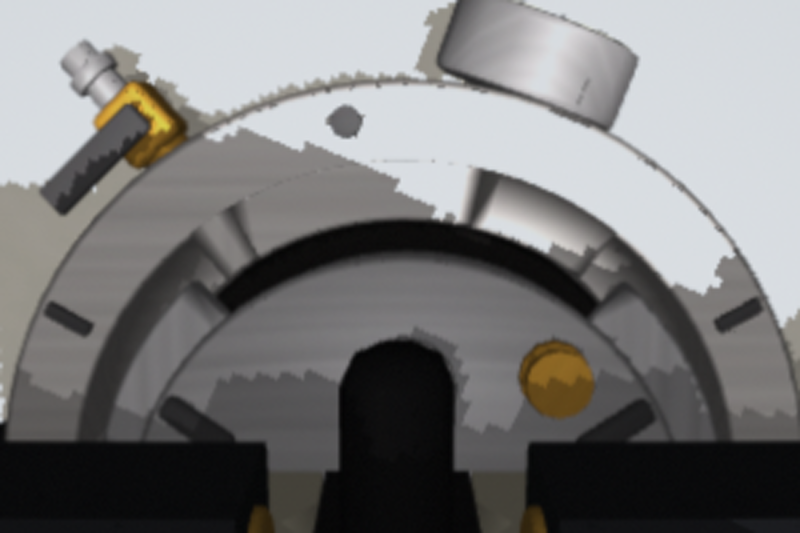

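The view shows the lugs inside the gaps, the bars at full-frame (196,219) and (447,218), the dot at (299,145), the tab's inner edge at (324,182.5) and the plug's top edge at (324,195.6).

```bash
python3 - <<'E'
from h import *
s=snapshot("wrist");o=get_obs()
b=ray(s,[[195.9,219.3],[446.8,218.1],[299.4,145.4]],.1,o)[:,:2]
f=lambda p:np.concatenate([b[i]-p[:2]-.07*np.array([np.cos(p[2]+a),np.sin(p[2]+a)]) for i,a in enumerate(np.radians([-120,120,188]))])
r=least_squares(f,[.576,-.2015,np.radians(22.2)]);print("pot",r.x[:2],np.degrees(r.x[2]),np.round(r.fun*1e3,2))
a=np.radians(o["orientation"][2]);tx=np.array([np.cos(a),np.sin(a)]);ty=np.array([np.sin(a),-np.cos(a)]);d=np.array(o["tool_pos"])[:2]
q=lambda p,z:[round(1e3*float((ray(s,[p],z,o)[0,:2]-d)@v),2) for v in(tx,ty)]
print("pot rel",(r.x[:2]-d)@tx,(r.x[:2]-d)@ty)
zu=o["tool_pos"][2]-.211
print("tab",q((323.7,182.5),.1),"plug",q((323.7,195.6),zu+.022))
print("ribs",q((244.3,256.8),zu+.023),q((401.4,257.5),zu+.023),"rib far ends",q((170+163*.375,100+402*.375),zu+.023),q((170+652*.375,100+405*.375),zu+.023))
print("gap top-lines bars L,R",q((195.9,219.3),.1),q((446.8,218.1),.1))
E
```

```text
pot [ 0.5766071  -0.19948795] 22.57742198644812 [ 0.28 -0.44 -0.13  0.71 -0.15 -0.27]
pot rel -0.004276210357540112 0.0033709511990858065
tab [48.02, 4.33] plug [43.93, 4.17]
ribs [16.04, -31.94] [15.76, 39.74] rib far ends [18.91, -37.83] [18.44, 45.6]
gap top-lines bars L,R [30.25, -57.98] [30.95, 64.48]
```

The lid centre judged by its ribs sits 1–1.5 mm short of the pot axis along +tx, which agrees with the force. My earlier rim reading was off. Shifting further.

```bash
m="python3 -m handwheel"
$m '[[-1,0.1,-0.01,-0.06,0,0,0],[-1,0,0,0,0,0,0]]'
python3 -c "
from h import *
o=get_obs();print(o['force'],o['moment'],o['tool_pos'])"
```

```text
clock: 11.78
tool_pos: [0.573, -0.2043, 0.3033]
orientation: [-180.0, 0.0, -157.8]
force: [0.7, 0.4, -5.1]
opening: 0.0159
gripper_force: 30.0
[ 0.71194179  0.39748348 -5.14392208] [ 0.03699201  0.05126384 -0.01435543] [ 0.57300743 -0.20430464  0.30330801]
```

Now free, with only the lid's weight on the wrist. Lowering onto the seal.

```bash
m="python3 -m handwheel"
$m '[[-1,0,0,0.1,0,0,0],[-1,0,0,0,0,0,0]]'
$m '[[-1,0,0,0.14,0,0,0],[-1,0,0,0,0,0,0]]'
python3 -c "
from h import *
o=get_obs();print(o['force'],o['moment'],o['tool_pos'])"
```

```text
clock: 12.02
tool_pos: [0.5736, -0.2041, 0.3012]
orientation: [-180.0, 0.1, -157.7]
force: [1.0, 1.6, 1.4]
opening: 0.0162
gripper_force: 30.0
clock: 12.28
tool_pos: [0.5735, -0.2043, 0.2978]
orientation: [-180.0, 0.1, -157.8]
force: [0.9, 2.2, 3.8]
opening: 0.0157
gripper_force: 30.0
[0.9268665  2.15297676 3.77307818] [ 0.9745323  -0.48491153 -0.03876556] [ 0.57350259 -0.20425296  0.29779853]
```

```bash
m="python3 -m handwheel"
$m '[[-1,0,0,0.17,0,0,0],[-1,0,0,0,0,0,0],[-1,0,0,0,0,0,0]]'
python3 -c "
from h import *
o=get_obs();print(o['force'],o['moment'],o['tool_pos'])"
```

```text
clock: 12.65
tool_pos: [0.5736, -0.2044, 0.2942]
orientation: [-179.9, 0.1, -157.8]
force: [1.3, 3.3, 6.5]
opening: 0.0155
gripper_force: 30.0
[1.31314013 3.27409925 6.52488497] [ 0.99432565 -0.36682166 -0.05934811] [ 0.57362037 -0.20442389  0.29416378]
```

```bash
m="python3 -m handwheel"
$m '[[-1,0,0,0.04,0,0,0],[-1,0,0.007,0,0,0,0.6],[-1,0,0.007,0,0,0,0.6],[-1,0,0.007,0,0,0,0.6]]'
python3 -c "
from h import *
o=get_obs();print(o['force'],o['moment'],o['tool_pos'])"
```

```text
clock: 13.15
tool_pos: [0.5731, -0.2043, 0.293]
orientation: [-179.9, 0.1, -168.7]
force: [1.2, 0.2, 5.1]
opening: 0.0158
gripper_force: 30.0
[1.2459457  0.21202585 5.05270031] [ 0.04503192 -0.08214835  0.16420773] [ 0.57306739 -0.20431593  0.29302143]
```

```bash
m="python3 -m handwheel"
$m '[[-1,0,0.007,0,0,0,0.8],[-1,0,0.007,0,0,0,0.8],[-1,0,0.007,0,0,0,0.8],[-1,0,0.007,0,0,0,0.8],[-1,0,0,0,0,0,0]]'
python3 -c "
from h import *
o=get_obs();print(o['force'],o['moment'],o['tool_pos'])"
```

```text
clock: 13.78
tool_pos: [0.5734, -0.2035, 0.2932]
orientation: [-180.0, 0.1, 172.2]
force: [2.5, -0.2, 5.5]
opening: 0.0158
gripper_force: 30.0
[ 2.52485941 -0.18570575  5.47989969] [ 0.43524014 -0.52031595 -0.0712143 ] [ 0.57336617 -0.20347124  0.29316639]
```

```bash
m="python3 -m handwheel"
$m '[[-1,0,0.007,0,0,0,0.9],[-1,0,0.007,0,0,0,0.9],[-1,0,0,0,0,0,0.9],[-1,0,0,0,0,0,0.9],[-1,0,0,0,0,0,0]]'
python3 -c "
from h import *
o=get_obs();print(o['force'],o['moment'],o['tool_pos'])"
$m '[[-1,0,0,0,0,0,0.35],[-1,0,0,0,0,0,0]]'
python3 -c "
from h import *
o=get_obs();print(o['force'],o['moment'],o['tool_pos'])"
```

```text
clock: 14.4
tool_pos: [0.5738, -0.2024, 0.2932]
orientation: [179.9, 0.2, 150.6]
force: [3.4, 4.5, 5.7]
opening: 0.0159
gripper_force: 30.0
[3.38545831 4.49146434 5.6896561 ] [ 1.95173131 -0.92963715  0.12245378] [ 0.57377322 -0.2023914   0.29315092]
clock: 14.65
tool_pos: [0.5741, -0.2022, 0.2932]
orientation: [179.9, 0.2, 148.6]
force: [4.5, 6.6, 4.6]
opening: 0.0156
gripper_force: 30.3
[4.5382867  6.64000348 4.6381252 ] [ 2.18254317 -1.32421235  0.5424927 ] [ 0.57407794 -0.20223291  0.29321779]
```

```bash
m="python3 -m handwheel"
$m '[[-1,0,0,0,0,0,0.25],[-1,0,0,0,0,0,0]]'
python3 -c "
from h import *
o=get_obs();print(o['force'],o['moment'],o['tool_pos'],o['orientation'])"
$m '[[-1,0,0,0,0,0,-0.3],[-1,0,0,0,0,0,-0.2],[-1,0,0,-0.08,0,0,0],[-1,0,0,-0.08,0,0,0],[-1,0,0,0,0,0,0]]'
python3 -c "
from h import *
o=get_obs();print(o['force'],o['moment'],o['tool_pos'])"
```

```text
clock: 14.9
tool_pos: [0.5743, -0.2021, 0.2933]
orientation: [179.9, 0.2, 147.1]
force: [5.3, 6.5, 4.3]
opening: 0.016
gripper_force: 30.6
[5.2622422  6.51191482 4.2581209 ] [ 2.51475258 -1.60690333  0.68267725] [ 0.57427534 -0.20205086  0.29328484] [179.85123268   0.21476385 147.1213707 ]
clock: 15.52
tool_pos: [0.5737, -0.2024, 0.2967]
orientation: [179.9, 0.1, 150.1]
force: [2.9, 5.3, 2.4]
opening: 0.016
gripper_force: 30.0
[2.88250112 5.30925726 2.42643217] [ 1.7403515  -1.27417182  0.11733379] [ 0.57366734 -0.20241325  0.29670133]
```

```bash
m="python3 -m handwheel"
$m '[[-1,0,0,-0.08,0,0,0],[-1,0,0,0,0,0,0]]'
$m '[[-1,0,0,-0.08,0,0,0],[-1,0,0,0,0,0,0]]'
python3 -c "
from h import *
o=get_obs();print(o['force'],o['moment'],o['tool_pos'])"
```

```text
clock: 15.78
tool_pos: [0.5738, -0.2024, 0.2971]
orientation: [179.9, 0.1, 150.0]
force: [10.0, 2.6, -9.0]
opening: 0.0158
gripper_force: 30.0
clock: 16.02
tool_pos: [0.574, -0.2025, 0.2972]
orientation: [179.9, 0.0, 150.0]
force: [13.8, -0.7, -22.3]
opening: 0.0157
gripper_force: 30.0
[ 13.7980268   -0.73715579 -22.29734202] [-0.41000791 -4.93891026  0.12064769] [ 0.57398032 -0.20246122  0.29716739]
```

The lift is stopped by something overhead. I'll relieve the pull and look whether the ribs line up with the dots.

```bash
m="python3 -m handwheel"
$m '[[-1,0,0,0.12,0,0,0],[-1,0,0,0,0,0,0]]'
python3 - <<'E'
from h import *
s=snapshot("wrist");o=get_obs();print(o["tool_pos"],o["orientation"],np.round(o["force"],1),np.round(o["moment"],2))
c=s["color"][:,:,::-1];cv2.imwrite("pics/w4.png",cv2.resize(c[100:300,170:470],(800,533),interpolation=2))
E
```

```text
clock: 16.27
tool_pos: [0.5737, -0.2024, 0.2969]
orientation: [179.9, 0.1, 150.1]
force: [6.5, 3.5, -2.2]
opening: 0.0157
gripper_force: 30.0
[ 0.57367492 -0.20242296  0.29690444] [1.79915706e+02 9.67730728e-02 1.50049437e+02] [ 5.7  3.7 -2.8] [ 1.28 -1.94  0.17]
```

View pics/w4.png

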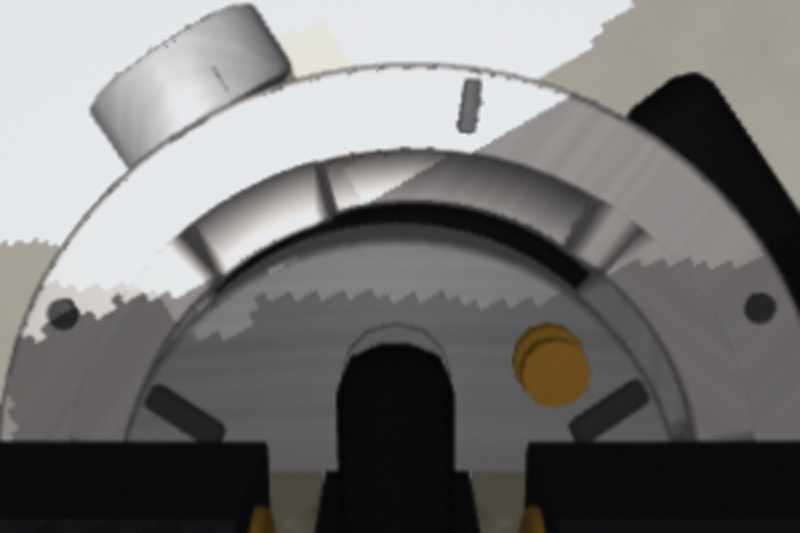

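Dots are at crop (63,313) and (760,308), bar at (470,106), and rib centres at (185,413) and (609,410). They look nearly in line; computing.

```bash
python3 - <<'E'
from h import *
s=snapshot("wrist");o=get_obs()
F=lambda p:np.array(p)*.375+[170,100]
b=ray(s,F([[63,313],[760,308],[470,106]]),.1,o)[:,:2]
A=lambda v:np.degrees(np.arctan2(v[1],v[0]))
f=lambda p:np.concatenate([b[i]-p[:2]-.07*np.array([np.cos(p[2]+a),np.sin(p[2]+a)]) for i,a in enumerate(np.radians([-120,120,172]))])
r=least_squares(f,[.576,-.2015,np.radians(-30)]);print("pot",r.x[:2],"lock ang",np.degrees(r.x[2]),"resid",np.round(r.fun*1e3,2))
for z in(.107,.110):
    l=ray(s,F([[185,413],[609,410]]),z,o)[:,:2];e=ray(s,F([[150,393],[643,388],[220,434],[575,433]]),z,o)[:,:2]
    for u,v in((l[0],l[1]),(e[0],e[1])):
        yl=A(v-u)-90;yl=(yl+90)%180-90;n=np.array([np.cos(np.radians(yl)),np.sin(np.radians(yl))]);c=(u+v)/2+n*np.linalg.norm(u-v)/2/np.tan(np.radians(60))
        print("lid yaw",yl,"centre",c)
E
```

```text
pot [ 0.5768612  -0.19931859] lock ang -29.513318635203728 resid [-0.3  -0.75  0.48  0.6  -0.18  0.15]
lid yaw -29.53771232275801 centre [ 0.57777153 -0.20302371]
lid yaw -29.35408064545601 centre [ 0.5773962  -0.20280019]
lid yaw -29.53771232275796 centre [ 0.57663268 -0.20238258]
lid yaw -29.354080645456 centre [ 0.57626396 -0.202163  ]
```

Yaw matches the lock angle to within 0.3°. The lateral force and the picture both say to shift about 2 mm along +ty, so I relieve that and then let it rise.

```bash
m="python3 -m handwheel"
$m '[[-1,-0.02,0.08,0.04,0,0,0],[-1,0,0,0,0,0,0]]'
python3 -c "
from h import *
o=get_obs();print(o['force'],o['moment'],o['tool_pos'])"
$m '[[-1,0,0,-0.08,0,0,0],[-1,0,0,0,0,0,0]]'
python3 -c "
from h import *
o=get_obs();print(o['force'],o['moment'],o['tool_pos'])"
```

```text
clock: 16.62
tool_pos: [0.5742, -0.2017, 0.2963]
orientation: [-180.0, 0.0, 150.0]
force: [2.2, -2.1, 2.6]
opening: 0.0157
gripper_force: 29.9
[ 2.20775975 -2.11688463  2.57793687] [-0.47531503 -0.45132917  0.0285253 ] [ 0.5742321  -0.20168364  0.29634488]
clock: 16.88
tool_pos: [0.5743, -0.2018, 0.2971]
orientation: [-180.0, -0.0, 150.0]
force: [5.9, -4.1, -8.0]
opening: 0.0159
gripper_force: 29.9
[ 5.93559228 -4.12177127 -7.95548271] [-1.43420724 -1.92722211  0.12770064] [ 0.57425498 -0.20175448  0.29709884]
```

The stop is 3.9 mm above the turning height. A stop under the plain tab would have put the turning height below the seal's hard stop, so the lugs are in the pockets. Releasing and backing off.

```bash
m="python3 -m handwheel"
$m '[[-1,0,0,0.04,0,0,0],[1,0,0,0,0,0,0],[1,0,0,0,0,0,0],[1,0,0,0,0,0,0],[1,0,0,0,0,0,0]]'
$m '[[1,0,0,-0.3,0,0,0],[1,0,0,-0.8,0,0,0],[1,0,0,-1,0,0,0],[1,0,0,-1,0,0,0],[1,0,0,-1,0,0,0]]'
$m '[[1,1,0,0,0,0,0],[1,1,0,0,0,0,0],[1,1,0,0,0,0,0],[1,0,0,0,0,0,0]]'
python3 - <<'E'
from h import *
s=snapshot("wrist");o=get_obs();print(o["tool_pos"],o["orientation"])
c=s["color"][:,:,::-1];cv2.imwrite("pics/w5.png",c)
E
```

```text
clock: 17.5
tool_pos: [0.574, -0.2013, 0.2971]
orientation: [-180.0, -0.0, 150.0]
force: [0.2, -0.6, -0.2]
opening: 0.05
gripper_force: 0.0
clock: 18.12
tool_pos: [0.574, -0.2014, 0.4011]
orientation: [180.0, 0.0, 150.0]
force: [0.9, -0.4, 0.3]
opening: 0.0875
gripper_force: 0.0
clock: 18.62
tool_pos: [0.508, -0.1634, 0.4008]
orientation: [179.9, 0.1, 150.1]
force: [-0.0, -0.7, 0.2]
opening: 0.0877
gripper_force: 0.0
[ 0.50887294 -0.16369605  0.40075031] [1.79955348e+02 8.53938626e-02 1.50062558e+02]
```

View pics/w5.png

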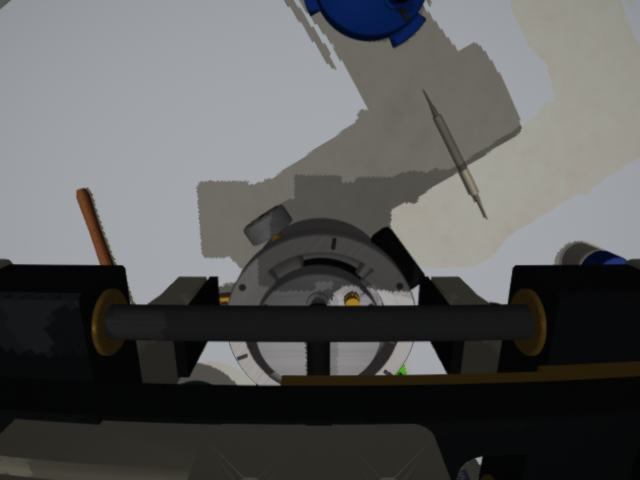

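The lid sits level in the pot, but the gripper rod hides the ribs at (320,320). Backing the other way for one last check.

```bash
m="python3 -m handwheel"
$m '[[1,-1,0,0,0,0,0],[1,-1,0,0,0,0,0],[1,-1,0,0,0,0,0],[1,-1,0,0,0,0,0],[1,-1,0,0,0,0,0]]' >/dev/null
$m '[[1,0,0,0,0,0,0]]'
python3 - <<'E'
from h import *
o=get_obs();s=snapshot("wrist")
p=proj(s,[[.576,-.2015,.1]],o)[0].astype(int);print(p,o["tool_pos"])
y0=max(0,p[1]-100);c=s["color"][:,:,::-1];cv2.imwrite("pics/w6.png",cv2.resize(c[y0:y0+200,p[0]-133:p[0]+133],(798,600),interpolation=2));print(y0,p[0]-133)
E
```

```text
clock: 19.42
tool_pos: [0.619, -0.2274, 0.3985]
orientation: [-180.0, -0.1, 150.0]
force: [-0.6, -0.4, -0.3]
opening: 0.0876
gripper_force: 0.0
[318 165] [ 0.6190337  -0.2274437   0.39851646]
65 185
```

View pics/w6.png

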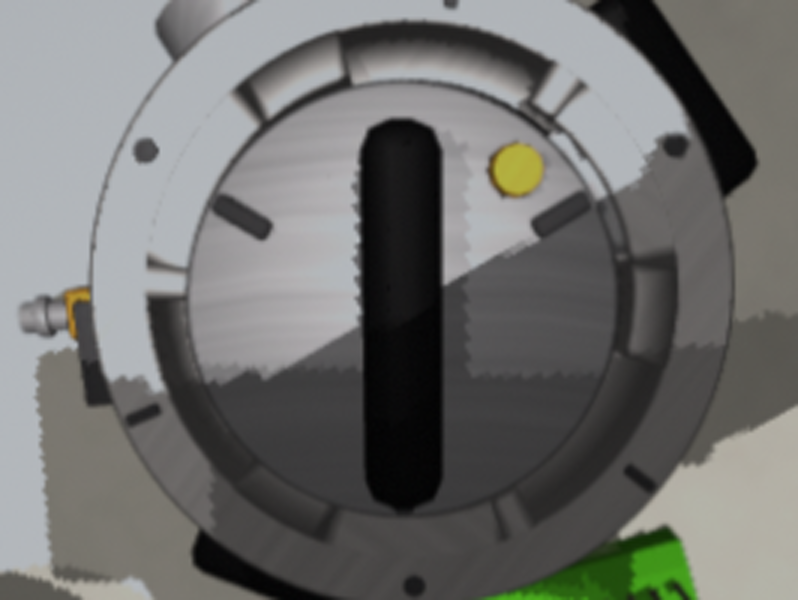

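The last view shows the gaps empty, the ribs at (242,216) and (560,213) pointing at the dots (146,150) and (676,145), and the bar's end at (403,505) above the third dot (413,587). The lid is home and the gripper is clear.

```bash
python3 -c "
from plant import *
print(close_job())"
```

```text
the job is handed in; nothing more can be done
None
```

The lid is on the pot, turned clockwise until its lugs sit at the lock marks, and let go; the last picture and the height check indicate all three lugs are in their pockets. I handed the job in at about 19.5 s with the gripper clear and no loose items touched, but the hand-in gave no verdict.

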